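# Stack the fragile glass case on the parts column

### The job

Move the orange case from the grey tray onto the top of the column of black cases in the blue rack, square and flat on the case below, first setting it down on the green mat and letting go of it there to change your grip (the tray lets you take it only by its ends, the rack only by its long sides). It holds thin cover glass: grip it lightly, under 40 N, and set it down softly, without dropping it or pressing it. Leave the column as it stands and do not disturb the phone, the jar or the screwdriver.

Things in the scene. Friction and masses are not known exactly. Their poses are not given: they have to be found in the camera images.
- glass_case: The closed orange case with a white lid, 64 mm long (its x) by 50 mm wide (its y) by 28 mm high, about 0.15 to 0.27 kg, lying flat in the tray. Origin: centre of its underside; z up. It breaks when a finger squeezes it with more than about 40 N, or when it hits or is pressed on the column, rack or mat with more than about 45 N, or falls 5 mm.
- case_top: The upper of the two closed black cases in the rack, same size and shape as the orange one, loose. Origin: centre of its underside, z up, x along its length; its lid is 28 mm above the origin.
- case_low: The lower black case, same size, loose, standing on the rack's base under the upper one. Origin: centre of its underside.
- tray: Fixed grey tray, 76 (x) by 64 (y) mm; origin: centre of its underside. Floor 4 mm thick. Two walls along x, 40 mm high, 4 mm thick, 56 mm apart inside, stand beside the case's long sides. The ends (+x, -x) have only lips 3 mm thick, 10 mm high over the bench, 70 mm apart inside: fingers take the case by its ends above them. The case's length lies along the tray's x.
- rack: Fixed blue rack, base 100 (x) by 60 (y) by 6 mm; origin: centre of its underside. Two cheeks 44 mm wide (y), 4 mm thick, at x = -38 and +38 mm (72 mm apart inside), go up to 100 mm over the bench, then flare outwards to 110 mm. Open on the +y and -y sides. Cases lie in it with their length along its x; the top of the third will be 90 mm over the bench.
- mat: Fixed flat green mat, 140 by 140 mm, 3 mm thick, between tray and rack. Origin: centre of its underside.
- phone: A dark phone lying flat, 72 (x) by 148 (y) by 9 mm. Bystander. Origin: centre of its underside.
- jar: A small closed screw jar with a blue cap, 48 mm across, 50 mm high. Bystander. Origin: centre of its underside.
- screwdriver: A screwdriver with a yellow handle, 160 mm long along its x, lying on the bench. Bystander. Origin: under its middle.
Things that resemble listed ones, but are neither listed nor needed, are in the scene too. What is shaped like the glass_case but red is not meant. Leave any pink or purple look-alike of the case_top alone.

How it is judged (in metres and radians):
On the way:
1. the orange case lies flat on the green mat, let go of (x of glass_case in the frame of mat between -0.07 and 0.07 m and y of glass_case in the frame of mat between -0.07 and 0.07 m and z of glass_case in the frame of mat below 0.006 m and angle between glass_case's own z axis and vertical below 0.06 rad and contact force between glass_case and the fingers below 0.05 N), for 0.1 s.
At the end, for the whole second after the job is handed in: The orange case lies flat and the right way up (within 0.05 rad) on the upper black case, its centre within 6 mm of that case's centre seen from above, its length along that case's length within 0.1 rad, at rest and released; both black cases are within 8 mm of where they started (horizontal distance between glass_case and case_top below 0.006 m and angle between the x axis of glass_case and the x axis of case_top, either way round below 0.1 rad and angle between each of glass_case, case_top's own z axis and vertical below 0.05 rad and z of glass_case in the frame of case_top between 0.025 and 0.031 m and distance of each of case_top, case_low from where it was at the start of the episode below 0.008 m and linear speed of glass_case below 0.01 m/s and contact force between glass_case and the fingers below 0.05 N); the robot touches nothing.
It fails at once if the orange case is gripped too hard (a finger force over about 40 N) (contact force between glass_case and the fingers above 105 N).
It fails at once if the orange case hits or is pressed on the column, rack or mat with more than 45 N (contact force between glass_case and case_top above 45 N or contact force between glass_case and rack above 45 N or contact force between glass_case and mat above 45 N).
It fails at once if the orange case is dropped: it moves faster than 0.3 m/s with no finger on it (a fall of some 5 mm) (contact force between glass_case and the fingers below 0.5 N and linear speed of glass_case above 0.3 m/s).
It fails at once if the phone, jar or screwdriver is disturbed (moved more than 20 mm) (distance of any of phone, jar, screwdriver from where it was at the start of the episode above 0.02 m).
It also fails if it takes over 58 s, if anything falls off the work surface, if the arm or the gripper's body presses on something with over 40 N, if the wrist force passes 120 N, or if a joint passes its speed limit or range.

### The arm

A 6-joint arm with a two-finger parallel gripper is mounted at the origin on the work surface. World frame = base frame: x ahead of the robot, y to its left, z up, the work surface at z = 0. Lengths are in m, angles in degrees, forces in N, time in s.
With the tool pointing down it reaches from about 0.275 to 0.825 m from the base axis. Payload 4.9 kg.
Tool frame: the origin (TCP) lies between the finger pads; the fingertips stand ctrl.tips_ahead ahead of it and the grasp point (between the pads) lies 3 mm ahead of it (ctrl.tips_ahead is the distance from the TCP to the fingertips, in m); z points along the fingers, y is the line along which they close (so a half turn about z gives the same grasp; the last joint's range is limited). The gripper opens to 85 mm and grips with 20 to 120 N. Pads are 22 mm wide; open, the fingers measure 114 mm over their backs; the gripper's body (76 mm by 85 mm) begins 54 mm behind the grasp point. The pads swing forward as they close: fully open they stand 13 mm farther back than shut.
Start: joints at [62.097, 18.69, -11.035, 60.275, 0, 82.311], TCP at [0.19, 0.516, 0.253] pointing down, gripper open.
Joint ranges: [-152.03, 152.03], [-55.5, 102.48], [-74.3, 77.21], [-110.64, 120.58], [-84.22, 78.4], [-180, 180]. Speed limits (degrees/s): [147.25, 147.25, 180, 180, 180, 180].

### API

Orientations are given as a 3x3 rotation matrix whose columns are the frame's x, y, z axes.
In Python, from bench import ctrl, camera gives the robot as it stands.
- The arm moves only by the shell command python3 -m inch 'ROWS' [OPENING] [FORCE]. ROWS is JSON, a list of rows, each an object of numbers: "x", "y", "z": the shift along the tool's x, y, z in mm; "ax", "ay", "az": the turn, a rotation vector about the tool's x, y, z in rad. In form: [{"x": .., "y": .., "z": .., "ax": .., "ay": .., "az": ..}, ...]. A call has 1 to 20 rows; each row is the pose to reach, as a shift and turn from the pose commanded when the call began, along the tool's axes at that moment; what a row does not reach only later rows make up. A row lasts 1/10 s, in which the tool goes at most 50 mm and 8.59 degrees, less where a joint would pass 70% of its speed; a pose out of reach is approached as far as the arm can. A call with a gripper value outside its range is refused whole. OPENING is the gripper's target within -1 to 1 (fully open at 1, half-way at 0, shut at -1), set as the call begins (- or left out, the last holds). The fingers move at their own pace and stop on an object; FORCE is the grip in N (left out, the last holds). Time passes only in rows, so rows that repeat a pose let the fingers close. It gives the time, the measured TCP pose, the force, the opening and the grip force at its end, in the units of the state.
- ctrl.read_state(): the state, without advancing time (a new reading comes with each control period).
- camera(name): name is "scene" or "top"; returns a dict with "frame" (480x640x3 uint8, red, green, blue), "K" (3x3 intrinsics, pixels), "k1" (the pictures are not rectified: a ray, as slopes to the right and down, at radius r is drawn at 1 + k1 r^2 times it, then the intrinsics apply), "world_from_camera" (4x4, takes a point from camera to world coordinates). Camera axes: x right, y down, z forward; pixel columns grow to the right and rows downward; lengths in m; the calibration is good to about 2 mm. A picture is of the moment at which its call begins. There is no depth.
- ctrl.finish_job(): hands the job in; it is judged then, once.
The state is a dict: "clock": time; "joint_pos": joint angles; "dq": joint speeds; "joint_torque": joint torques, N m; "ee_pos": TCP position; "tool_rot": TCP orientation; "ft_force": force on the tool from outside, world axes, zero at the start; "ft_torque": the same for the moment, N m; "width": opening from 0.0 (shut) to 1.0 (fully open); "grip_force": force on a finger pad.
Only numpy, scipy, OpenCV 4.12 (cv2) and the standard library are available. Lean on these libraries where they do the work, as an engineer would, in place of code of your own. Each camera call takes 0.05 s, during which the arm holds its last target. There are 200 camera calls.

## Working session

There is one attempt and no reset: what is moved stays moved. The work goes in short steps, Python scripts to look and compute and a shell command to move; the robot and the scene stay as the last step left them, time stands still between calls to the robot, and variables do not carry over. Pictures are saved under pics/ and viewed, at most 10 in all, crops included, and the job is handed in when it is done.

```bash
ls; mkdir -p pics
python3 - <<'E'
from bench import ctrl,camera
import cv2,pickle
for n in("scene","top"):
    c=camera(n); pickle.dump(c,open(f"{n}0.pkl","wb")); cv2.imwrite(f"pics/{n}0.png",c["frame"][:,:,::-1])
    print(c["K"],c["k1"],c["world_from_camera"])
s=ctrl.read_state(); print(s, ctrl.tips_ahead)
E
```

```text
pics
[[593.18666787   0.         320.26265228]
 [  0.         593.18666787 236.80007885]
 [  0.           0.           1.        ]] -0.15671602854019953 [[-0.4836501   0.49722657 -0.72031126  1.33514301]
 [ 0.875245    0.26970802 -0.4015019   0.36880778]
 [-0.00536368 -0.82463526 -0.56563938  0.64830917]
 [ 0.          0.          0.          1.        ]]
[[533.79913219   0.         326.16228451]
 [  0.         533.79913219 240.06281231]
 [  0.           0.           1.        ]] 0.016906336907104975 [[-0.05219636 -0.97061741  0.23489865  0.36908196]
 [-0.99863363  0.05013476 -0.01474409 -0.04108818]
 [ 0.00253428 -0.23534728 -0.97190804  0.96665429]
 [ 0.          0.          0.          1.        ]]
{'clock': 0.1, 'joint_pos': array([ 6.20978835e+01,  1.87280042e+01, -1.10819266e+01,  6.02744485e+01,
        1.75025072e-03,  8.23112433e+01]), 'dq': array([-0.03230522, -0.10154574,  0.12845458,  0.038824  , -0.03258037,
       -0.03708688]), 'joint_torque': array([ 5.75773993e-04, -4.44237542e+01,  2.63037872e+01,  7.89726677e-03,
       -1.35601349e-04, -4.33356519e-06]), 'ee_pos': array([0.18980254, 0.51573855, 0.25260824]), 'tool_rot': array([[-9.38412394e-01,  3.45516521e-01, -7.16162566e-04],
       [ 3.45517188e-01,  9.38411539e-01, -1.28719693e-03],
       [ 2.27307409e-04, -1.45536803e-03, -9.99998915e-01]]), 'ft_force': array([ 0.32287736,  0.38484761, -0.01994001]), 'ft_torque': array([ 0.01652762,  0.02391608, -0.00270824]), 'grip_force': 0.0, 'width': 1.00500803355464} 0.022
```

View pics/scene0.png

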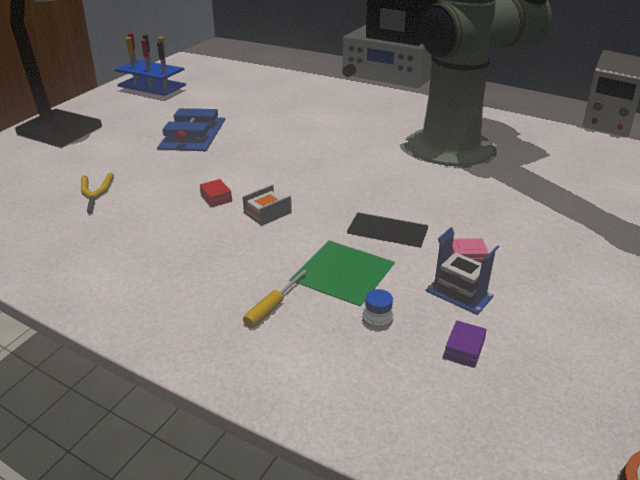

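View pics/top0.png

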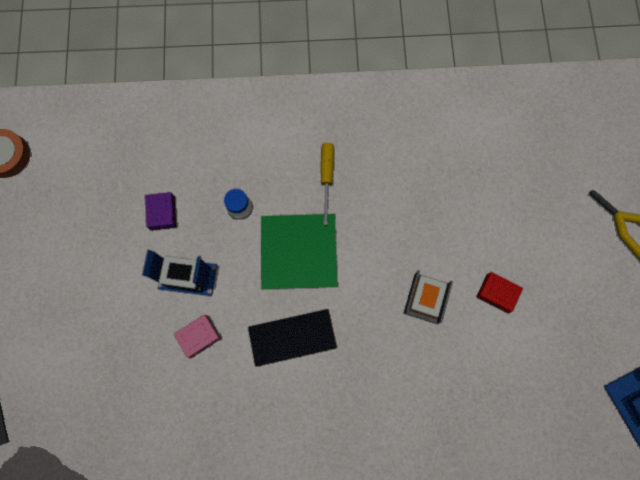

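The scene picture shows the tray with the orange case at (266,205) and the rack with the black column at (462,275). In the top view they are at (430,295) and (180,272). The mat is at (299,251), the phone at (292,337), the jar at (237,203) and the screwdriver at (327,180).

Possible mistakes for the orange case in the top view are the red case (500,292) and the orange roll (5,152). For the black column they are the purple case (160,210) and the pink one (197,336). By the description I choose (430,295), which is in the tray, and (180,272), which is in the rack.

```bash
cat > h.py <<'E'
import numpy as np,cv2,pickle
def ray(c,uv):
    K=c["K"];k=c["k1"];d=(np.array(uv,float).reshape(-1,2)-K[:2,2])/[K[0,0],K[1,1]];s=d.copy()
    for _ in range(20): s=d/(1+k*(s**2).sum(1,keepdims=True))
    T=c["world_from_camera"];return T[:3,3],np.c_[s,np.ones(len(s))]@T[:3,:3].T
def onz(c,uv,z):
    o,d=ray(c,uv);return o+d*((z-o[2])/d[:,2])[:,None]
def proj(c,P):
    T=c["world_from_camera"];q=(np.array(P,float).reshape(-1,3)-T[:3,3])@T[:3,:3];s=q[:,:2]/q[:,2:]
    s=s*(1+c["k1"]*(s**2).sum(1,keepdims=True));return s*[c["K"][0,0],c["K"][1,1]]+c["K"][:2,2]
def load(n): return pickle.load(open(n+".pkl","rb"))
E
python3 - <<'E'
from h import *
t,s=load("top0"),load("scene0")
def cr(c,u,v,w=40,h=30): return cv2.resize(c["frame"][v-h:v+h,u-w:u+w,::-1],(400,300),interpolation=cv2.INTER_NEAREST)
cv2.imwrite("pics/crop.png",np.vstack([np.hstack([cr(t,430,295),cr(t,180,272)]),np.hstack([cr(s,266,205),cr(s,462,275)])]))
def rect(c,lo,hi,box,z,nm):
    u0,u1,v0,v1=box;hsv=cv2.cvtColor(c["frame"],cv2.COLOR_RGB2HSV);m=cv2.inRange(hsv,lo,hi);M=m*0;M[v0:v1,u0:u1]=m[v0:v1,u0:u1]
    k=max(cv2.findContours(M,cv2.RETR_EXTERNAL,cv2.CHAIN_APPROX_NONE)[0],key=cv2.contourArea)
    P=onz(c,k.reshape(-1,2),z);r=cv2.minAreaRect((P[:,:2]*1000).astype(np.float32));print(nm,r)
    return P
rect(t,(5,120,100),(20,255,255),(400,460,260,330),.032,"orange top")
rect(s,(5,120,100),(20,255,255),(240,300,180,230),.032,"orange scene")
rect(t,(40,80,30),(80,255,255),(240,360,190,310),.003,"mat")
rect(s,(40,80,30),(80,255,255),(270,410,230,310),.003,"mat s")
rect(t,(0,0,0),(180,255,70),(167,196,261,283),.062,"black label top")
rect(t,(95,100,50),(130,255,255),(220,250,185,220),.05,"jar cap")
rect(t,(0,0,0),(180,255,70),(240,345,300,375),.009,"phone")
rect(t,(20,120,60),(35,255,255),(310,345,130,200),.015,"handle")
print(onz(t,[[326,223]],.005))
E
```

```text
orange top ((485.99786376953125, -230.56666564941406), (27.304420471191406, 38.76869201660156), 69.3199691772461)
orange scene ((486.1473693847656, -230.48728942871094), (26.025928497314453, 37.932743072509766), 69.58358001708984)
mat ((584.9130249023438, -3.40875244140625), (138.40672302246094, 138.35455322265625), 88.81027221679688)
mat s ((586.8297119140625, -2.3960647583007812), (137.4025115966797, 137.50445556640625), 88.61698150634766)
black label top ((545.711181640625, 200.13818359375), (38.929962158203125, 27.254594802856445), 79.2413330078125)
jar cap ((673.0413208007812, 104.66214752197266), (42.540287017822266, 40.7839469909668), 41.64163589477539)
phone ((427.7153015136719, 14.253501892089844), (70.92967224121094, 146.41978454589844), 9.527849197387695)
handle ((750.81591796875, -65.091552734375), (22.967348098754883, 78.99214172363281), 87.0602035522461)
[[ 0.63426827 -0.05708575  0.005     ]]
```

View pics/crop.png

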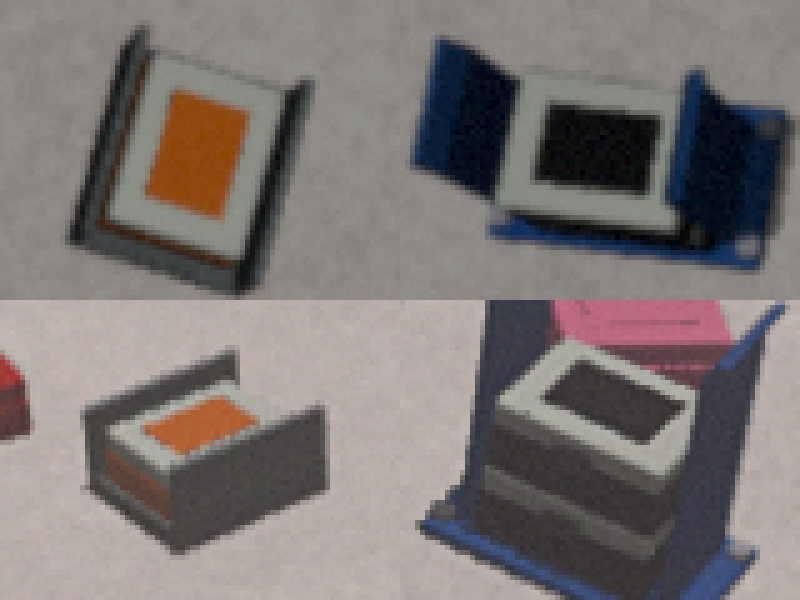

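The crop confirms both choices: the orange label is in the grey tray, and the black label is on the column in the blue rack. Orange case centre is about (486,-230.5) mm with its long axis at -20.6°. Column top centre is about (545.7,200) mm with its long axis at 79°.

```bash
cat > go.py <<'E'
import sys,numpy as np
from bench import ctrl
def go(x,y,z,yaw):
    s=ctrl.read_state();R=s["tool_rot"];p=s["ee_pos"]*1000
    a=np.degrees(np.arctan2(R[1,1],R[0,1]));d=(yaw-a+180)%360-180
    print("t",round(s["clock"],2),"pos",p.round(1),"yaw",a.round(2),"j6",s["joint_pos"][5].round(1),"shift",(R.T@(np.array([x,y,z])-p)).round(1),"az",round(-np.radians(d),3),"w",round(s["width"],3),"grip",round(s["grip_force"],1),"F",s["ft_force"].round(1),"tips",ctrl.tips_ahead)
if __name__=="__main__": go(*map(float,sys.argv[1:]))
E
python3 go.py 486 -230.5 120 -20.6
python3 - <<'E'
from h import *
t,s=load("top0"),load("scene0")
# black label in the scene view, lid corners from white mask in both
for c,box,z in((s,(435,495,250,290),.062),(t,(165,203,255,295),.062),(t,(408,455,268,325),.032)):
    u0,u1,v0,v1=box;f=cv2.resize(c["frame"][v0:v1,u0:u1],None,fx=4,fy=4,interpolation=cv2.INTER_CUBIC)
    g=cv2.cvtColor(f,cv2.COLOR_RGB2HSV);m=cv2.inRange(g,(0,0,135),(180,28,255)) 
    for k in sorted(cv2.findContours(m,cv2.RETR_CCOMP,cv2.CHAIN_APPROX_NONE)[0],key=cv2.contourArea)[-3:]:
        P=onz(c,(k.reshape(-1,2)+.5)/4-.5+[u0,v0],z);print(box[0],[np.round(q,1) for q in cv2.minAreaRect((P[:,:2]*1000).astype(np.float32))])
E
```

```text
t 0.1 pos [189.8 515.7 252.6] yaw 69.79 j6 82.3 shift [-535.8 -597.7  133.4] az 1.578 w 1.005 grip 0.0 F [ 0.3  0.4 -0. ] tips 0.022
435 [array([544.9, 245.7]), array([92.5, 10.6]), np.float64(15.3)]
435 [array([546.9, 200.1]), array([42.2, 32.1]), np.float64(79.4)]
435 [array([548.2, 200.6]), array([62. , 48.5]), np.float64(78.8)]
165 [array([570. , 181.8]), array([23.6,  7.9]), np.float64(87.0)]
165 [array([509. , 202.9]), array([42.7,  6. ]), np.float64(87.0)]
165 [array([545.6, 200.4]), array([58.9, 44.8]), np.float64(79.0)]
408 [array([ 486.2, -230.5]), array([33.1, 44.3]), np.float64(68.4)]
408 [array([ 486.2, -234.5]), array([ 83. , 101.1]), np.float64(84.9)]
408 [array([ 485.7, -230.6]), array([45.4, 59.1]), np.float64(68.8)]
```

```bash
python3 -m inch '[{"x":-536,"y":-598,"z":100,"az":1.58},{"x":-536,"y":-598,"z":100,"az":1.58},{"x":-536,"y":-598,"z":100,"az":1.58},{"x":-536,"y":-598,"z":100,"az":1.58},{"x":-536,"y":-598,"z":100,"az":1.58},{"x":-536,"y":-598,"z":100,"az":1.58},{"x":-536,"y":-598,"z":100,"az":1.58},{"x":-536,"y":-598,"z":100,"az":1.58},{"x":-536,"y":-598,"z":100,"az":1.58},{"x":-536,"y":-598,"z":100,"az":1.58},{"x":-536,"y":-598,"z":100,"az":1.58},{"x":-536,"y":-598,"z":100,"az":1.58},{"x":-536,"y":-598,"z":100,"az":1.58},{"x":-536,"y":-598,"z":100,"az":1.58},{"x":-536,"y":-598,"z":100,"az":1.58},{"x":-536,"y":-598,"z":100,"az":1.58},{"x":-536,"y":-598,"z":100,"az":1.58},{"x":-536,"y":-598,"z":100,"az":1.58},{"x":-536,"y":-598,"z":100,"az":1.58},{"x":-536,"y":-598,"z":100,"az":1.58}]' 1 25; python3 go.py 486 -230.5 36 -20.7
```

```text
t 0.1 pos [189.8 515.7 252.6] yaw 69.79 j6 82.3 shift [-535.8 -597.6  217.4] az 1.579 w 1.005 grip 0.0 F [ 0.3  0.4 -0. ] tips 0.022invalid input
```

```bash
python3 -m inch '[{"x":-40,"y":-30,"z":0,"ax":0,"ay":0,"az":0.1}]' 1 25; echo; python3 -m inch '[{"x":-100,"y":-100,"z":0,"ax":0,"ay":0,"az":0.3},{"x":-100,"y":-100,"z":0,"ax":0,"ay":0,"az":0.3},{"x":-100,"y":-100,"z":0,"ax":0,"ay":0,"az":0.3}]'; echo;  python3 go.py 486 -230.5 150 -20.7
```

```text
clock: 0.2
ee_pos: [0.2158, 0.4768, 0.2526]
tool_rot: [[-0.901, 0.434, -0.001], [0.434, 0.901, 0.002], [0.001, 0.001, -1.0]]
ft_force: [1.7, 0.2, 0.7]
width: 0.998
grip_force: 0.0

clock: 0.5
ee_pos: [0.2633, 0.3382, 0.2528]
tool_rot: [[-0.728, 0.686, -0.0], [0.686, 0.728, -0.001], [-0.0, -0.001, -1.0]]
ft_force: [-0.2, -0.8, -0.0]
width: 1.001
grip_force: 0.0

t 0.5 pos [263.3 338.2 252.8] yaw 46.72 j6 85.5 shift [-551.9 -261.3  103.3] az 1.177 w 1.001 grip 0.0 F [-0.2 -0.8 -0. ] tips 0.022
```

```bash
python3 -m inch '[{"x":-552,"y":-261,"z":103,"ax":0,"ay":0,"az":1.177},{"x":-552,"y":-261,"z":103,"ax":0,"ay":0,"az":1.177},{"x":-552,"y":-261,"z":103,"ax":0,"ay":0,"az":1.177},{"x":-552,"y":-261,"z":103,"ax":0,"ay":0,"az":1.177},{"x":-552,"y":-261,"z":103,"ax":0,"ay":0,"az":1.177},{"x":-552,"y":-261,"z":103,"ax":0,"ay":0,"az":1.177},{"x":-552,"y":-261,"z":103,"ax":0,"ay":0,"az":1.177},{"x":-552,"y":-261,"z":103,"ax":0,"ay":0,"az":1.177},{"x":-552,"y":-261,"z":103,"ax":0,"ay":0,"az":1.177},{"x":-552,"y":-261,"z":103,"ax":0,"ay":0,"az":1.177},{"x":-552,"y":-261,"z":103,"ax":0,"ay":0,"az":1.177},{"x":-552,"y":-261,"z":103,"ax":0,"ay":0,"az":1.177},{"x":-552,"y":-261,"z":103,"ax":0,"ay":0,"az":1.177},{"x":-552,"y":-261,"z":103,"ax":0,"ay":0,"az":1.177},{"x":-552,"y":-261,"z":103,"ax":0,"ay":0,"az":1.177},{"x":-552,"y":-261,"z":103,"ax":0,"ay":0,"az":1.177},{"x":-552,"y":-261,"z":103,"ax":0,"ay":0,"az":1.177},{"x":-552,"y":-261,"z":103,"ax":0,"ay":0,"az":1.177}]' | tail -1; echo;  python3 go.py 486 -230.5 36 -20.7
```

```text
grip_force: 0.0

t 2.3 pos [ 487.7 -226.3  150.7] yaw -20.49 j6 77.7 shift [ -4.5  -0.2 114.7] az 0.004 w 0.999 grip 0.0 F [-0.4 -0.1 -0.4] tips 0.022
```

```bash
python3 -m inch '[{"x":-4,"y":0,"z":20,"ax":0,"ay":0,"az":0.004},{"x":-4,"y":0,"z":60,"ax":0,"ay":0,"az":0.004},{"x":-4,"y":0,"z":90,"ax":0,"ay":0,"az":0.004},{"x":-4,"y":0,"z":97,"ax":0,"ay":0,"az":0.004},{"x":-4,"y":0,"z":97,"ax":0,"ay":0,"az":0.004}]' | tail -1; echo;  python3 go.py 486 -230.5 36 -20.7
python3 - <<'E'
from bench import camera
import cv2,numpy as np
o=[]
for n,(u,v) in(("scene",(266,190)),("top",(430,295))):
    f=camera(n)["frame"][max(v-60,0):v+60,u-60:u+60,::-1];o.append(cv2.resize(f,(400,400),interpolation=cv2.INTER_CUBIC))
cv2.imwrite("pics/a1.png",np.hstack(o))
E
```

```text
grip_force: 0.0

t 2.8 pos [ 485.7 -230.3   52.7] yaw -20.76 j6 77.5 shift [-0.1  0.4 16.7] az -0.001 w 0.998 grip 0.0 F [-0.5 -0.5 -0.9] tips 0.022
```

View pics/a1.png

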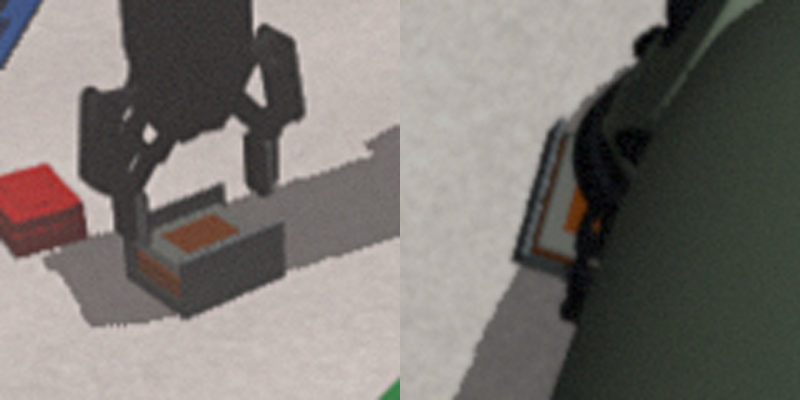

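Run:
```python
from h import *
s=load("scene0")
for sg in(1,-1):
    for r in (42,50):
        P=np.array([485.7,-230.3,0])+sg*r*np.array([np.cos(np.radians(-20.7)),np.sin(np.radians(-20.7)),0])
        for z in(20,30,40,50): print(sg,r,z,((proj(s,np.r_[P[:2],z]/1000)-[206,130])*400/120).round(0))
```

```text
1 42 20 [[144. 272.]]
1 42 30 [[143. 258.]]
1 42 40 [[142. 244.]]
1 42 50 [[141. 229.]]
1 50 20 [[133. 277.]]
1 50 30 [[132. 263.]]
1 50 40 [[131. 248.]]
1 50 50 [[130. 234.]]
-1 42 20 [[255. 225.]]
-1 42 30 [[255. 212.]]
-1 42 40 [[254. 198.]]
-1 42 50 [[253. 183.]]
-1 50 20 [[266. 221.]]
-1 50 30 [[265. 207.]]
-1 50 40 [[264. 193.]]
-1 50 50 [[264. 179.]]
```

```bash
python3 -m inch '[{"x":0,"y":0,"z":8,"ax":0,"ay":0,"az":0},{"x":0,"y":0,"z":16,"ax":0,"ay":0,"az":0},{"x":0,"y":0,"z":21,"ax":0,"ay":0,"az":0},{"x":0,"y":0,"z":21.5,"ax":0,"ay":0,"az":0},{"x":0,"y":0,"z":21.5,"ax":0,"ay":0,"az":0}]' | tail -1; echo;  python3 -m inch '[{"x":0,"y":0,"z":0,"ax":0,"ay":0,"az":0},{"x":0,"y":0,"z":0,"ax":0,"ay":0,"az":0},{"x":0,"y":0,"z":0,"ax":0,"ay":0,"az":0},{"x":0,"y":0,"z":0,"ax":0,"ay":0,"az":0},{"x":0,"y":0,"z":0,"ax":0,"ay":0,"az":0},{"x":0,"y":0,"z":0,"ax":0,"ay":0,"az":0},{"x":0,"y":0,"z":0,"ax":0,"ay":0,"az":0},{"x":0,"y":0,"z":0,"ax":0,"ay":0,"az":0}]' 0 25; echo; python3 go.py 486 -230.5 80 -20.7
```

```text
grip_force: 0.0

clock: 4.2
ee_pos: [0.4863, -0.2311, 0.0321]
tool_rot: [[0.355, 0.935, -0.0], [0.935, -0.355, -0.0], [-0.0, -0.0, -1.0]]
ft_force: [-2.1, -0.6, 5.4]
width: 0.742
grip_force: 28.8

t 4.2 pos [ 486.3 -231.1   32.1] yaw -20.8 j6 77.5 shift [  0.5  -0.5 -47.9] az -0.002 w 0.742 grip 28.8 F [-2.1 -0.6  5.4] tips 0.022
```

```bash
python3 -m inch '[{"x":0,"y":0,"z":-3,"ax":0,"ay":0,"az":0},{"x":0,"y":0,"z":-10,"ax":0,"ay":0,"az":0},{"x":0,"y":0,"z":-20,"ax":0,"ay":0,"az":0},{"x":0,"y":0,"z":-35,"ax":0,"ay":0,"az":0},{"x":0,"y":0,"z":-50,"ax":0,"ay":0,"az":0},{"x":0,"y":0,"z":-65,"ax":0,"ay":0,"az":0},{"x":0,"y":0,"z":-75,"ax":0,"ay":0,"az":0},{"x":0,"y":0,"z":-80,"ax":0,"ay":0,"az":0},{"x":0,"y":0,"z":-80,"ax":0,"ay":0,"az":0}]' | tail -1; echo; python3 go.py 580 0 112 79.1
```

```text
grip_force: 28.5

t 5.1 pos [ 486.8 -231.4  112.5] yaw -20.8 j6 77.5 shift [249.4   5.    0.5] az -1.744 w 0.748 grip 28.5 F [ 1.2 -0.8 -2.4] tips 0.022
```

```bash
python3 -m inch '[{"x":3,"y":0,"z":0,"ax":0,"ay":0,"az":-0.02},{"x":10,"y":0,"z":0,"ax":0,"ay":0,"az":-0.07},{"x":22,"y":0,"z":0,"ax":0,"ay":0,"az":-0.15},{"x":37,"y":1,"z":0,"ax":0,"ay":0,"az":-0.25},{"x":53,"y":1,"z":0,"ax":0,"ay":0,"az":-0.36},{"x":69,"y":1,"z":0,"ax":0,"ay":0,"az":-0.48},{"x":85,"y":2,"z":0,"ax":0,"ay":0,"az":-0.6},{"x":101,"y":2,"z":0,"ax":0,"ay":0,"az":-0.72},{"x":117,"y":3,"z":0,"ax":0,"ay":0,"az":-0.84},{"x":133,"y":3,"z":0,"ax":0,"ay":0,"az":-0.96},{"x":149,"y":3,"z":0,"ax":0,"ay":0,"az":-1.08},{"x":165,"y":4,"z":0,"ax":0,"ay":0,"az":-1.2},{"x":181,"y":4,"z":0,"ax":0,"ay":0,"az":-1.32},{"x":197,"y":4,"z":0,"ax":0,"ay":0,"az":-1.43},{"x":213,"y":5,"z":0,"ax":0,"ay":0,"az":-1.54},{"x":228,"y":5,"z":0,"ax":0,"ay":0,"az":-1.64},{"x":240,"y":5,"z":0,"ax":0,"ay":0,"az":-1.71},{"x":247,"y":5,"z":0,"ax":0,"ay":0,"az":-1.735},{"x":249,"y":5,"z":0,"ax":0,"ay":0,"az":-1.744},{"x":249,"y":5,"z":0,"ax":0,"ay":0,"az":-1.744}]' | tail -1; echo; python3 go.py 580 0 31 79.1
python3 - <<'E'
from bench import camera
import cv2,numpy as np
o=[]
for n,(u,v) in(("scene",(343,240)),("top",(299,250))):
    f=camera(n)["frame"][max(v-60,0):v+60,u-60:u+60,::-1];o.append(cv2.resize(f,(400,400),interpolation=cv2.INTER_CUBIC))
cv2.imwrite("pics/a2.png",np.hstack(o))
E
```

```text
grip_force: 28.4

t 7.1 pos [ 5.791e+02 -1.000e-01  1.113e+02] yaw 79.11 j6 3.6 shift [-0.9  0.2 80.3] az 0.0 w 0.742 grip 28.4 F [ 0.6  0.7 -3. ] tips 0.022
```

View pics/a2.png

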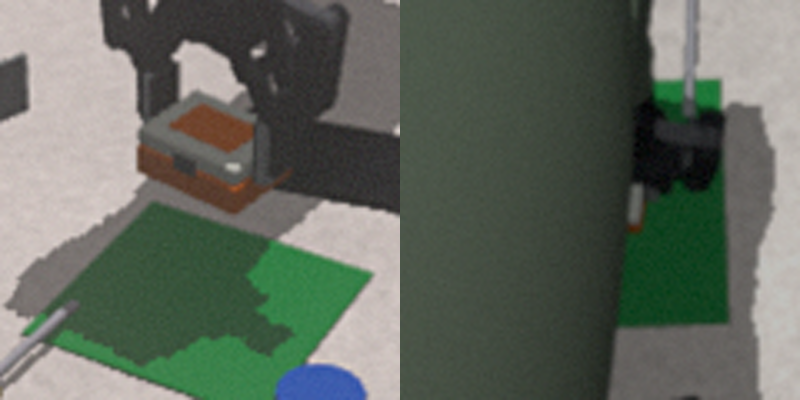

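The picture shows the case held flat above the mat, with its lower edge near (235,210) in the left half. The pads hold its upper half.

```bash
python3 -m inch '[{"x":0,"y":0,"z":4,"ax":0,"ay":0,"az":0},{"x":0,"y":0,"z":14,"ax":0,"ay":0,"az":0},{"x":0,"y":0,"z":28,"ax":0,"ay":0,"az":0},{"x":0,"y":0,"z":42,"ax":0,"ay":0,"az":0},{"x":0,"y":0,"z":54,"ax":0,"ay":0,"az":0},{"x":0,"y":0,"z":64,"ax":0,"ay":0,"az":0},{"x":0,"y":0,"z":71,"ax":0,"ay":0,"az":0},{"x":0,"y":0,"z":75,"ax":0,"ay":0,"az":0},{"x":0,"y":0,"z":77,"ax":0,"ay":0,"az":0},{"x":0,"y":0,"z":77.5,"ax":0,"ay":0,"az":0},{"x":0,"y":0,"z":78,"ax":0,"ay":0,"az":0},{"x":0,"y":0,"z":78,"ax":0,"ay":0,"az":0}]' | tail -1; echo; python3 go.py 580 0 31 79.1
```

```text
grip_force: 28.4

t 8.4 pos [ 5.798e+02 -1.000e-01  3.420e+01] yaw 79.13 j6 3.6 shift [-0.2  0.2  3.2] az 0.0 w 0.743 grip 28.4 F [ 0.2  0.7 -2.9] tips 0.022
```

```bash
python3 -m inch '[{"x":0,"y":0,"z":0.5,"ax":0,"ay":0,"az":0},{"x":0,"y":0,"z":1,"ax":0,"ay":0,"az":0},{"x":0,"y":0,"z":1.5,"ax":0,"ay":0,"az":0},{"x":0,"y":0,"z":1.8,"ax":0,"ay":0,"az":0},{"x":0,"y":0,"z":1.8,"ax":0,"ay":0,"az":0}]' | tail -1; echo; python3 go.py 580 0 31 79.1;python3 -m inch '[{"x":0,"y":0,"z":0.4,"ax":0,"ay":0,"az":0},{"x":0,"y":0,"z":0.8,"ax":0,"ay":0,"az":0},{"x":0,"y":0,"z":0.8,"ax":0,"ay":0,"az":0}]' | tail -1; echo; python3 go.py 580 0 31 79.1
```

```text
grip_force: 28.4

t 8.9 pos [ 5.794e+02 -1.000e-01  3.190e+01] yaw 79.13 j6 3.6 shift [-0.6  0.2  0.9] az 0.0 w 0.745 grip 28.4 F [ 0.1 -0.2 -2.8] tips 0.022
grip_force: 28.4

t 9.2 pos [ 5.794e+02 -1.000e-01  3.110e+01] yaw 79.13 j6 3.6 shift [-0.5  0.2  0.1] az 0.0 w 0.743 grip 28.4 F [-0.4 -0.4 -2.5] tips 0.022
```

```bash
for i in 1 2 3; do python3 -m inch '[{"x":0,"y":0,"z":0.4,"ax":0,"ay":0,"az":0},{"x":0,"y":0,"z":0.4,"ax":0,"ay":0,"az":0}]' | grep -E "ee_pos|ft_f"; python3 go.py 580 0 31 79.1 | grep -o "F .*"; done
```

```text
ee_pos: [0.5795, -0.0001, 0.0311]
ft_force: [-1.3, 0.3, 1.2]
F [-1.3  0.3  1.2] tips 0.022
ee_pos: [0.5795, -0.0001, 0.0311]
ft_force: [-2.8, 0.4, 5.5]
F [-2.8  0.4  5.5] tips 0.022
ee_pos: [0.5794, -0.0001, 0.031]
ft_force: [-4.2, 0.3, 8.3]
F [-4.2  0.3  8.3] tips 0.022
```

```bash
python3 -m inch '[{"x":0,"y":0,"z":-0.8,"ax":0,"ay":0,"az":0},{"x":0,"y":0,"z":-0.8,"ax":0,"ay":0,"az":0}]' | grep ft_f; python3 -m inch '[{"x":0,"y":0,"z":0,"ax":0,"ay":0,"az":0},{"x":0,"y":0,"z":0,"ax":0,"ay":0,"az":0},{"x":0,"y":0,"z":0,"ax":0,"ay":0,"az":0},{"x":0,"y":0,"z":0,"ax":0,"ay":0,"az":0},{"x":0,"y":0,"z":0,"ax":0,"ay":0,"az":0},{"x":0,"y":0,"z":0,"ax":0,"ay":0,"az":0}]' 1; python3 -m inch '[{"x":0,"y":0,"z":-20,"ax":0,"ay":0,"az":0},{"x":0,"y":0,"z":-50,"ax":0,"ay":0,"az":0},{"x":0,"y":0,"z":-90,"ax":0,"ay":0,"az":0.1},{"x":-50,"y":-10,"z":-120,"ax":0,"ay":0,"az":0.2},{"x":-100,"y":-20,"z":-120,"ax":0,"ay":0,"az":0.35},{"x":-150,"y":-30,"z":-120,"ax":0,"ay":0,"az":0.5},{"x":-190,"y":-30,"z":-120,"ax":0,"ay":0,"az":0.6},{"x":-190,"y":-30,"z":-120,"ax":0,"ay":0,"az":0.6}]'|head -2; python3 go.py 580 0 100 -10.9
python3 - <<'E'
from bench import camera
import cv2,numpy as np,pickle
for n in("scene","top"): 
    c=camera(n);pickle.dump(c,open(n+"1.pkl","wb"));cv2.imwrite(f"pics/{n}1.png",c["frame"][:,:,::-1])
a=cv2.imread("pics/scene1.png")[180:360,240:520];b=cv2.imread("pics/top1.png")[160:340,130:410]
cv2.imwrite("pics/b.png",cv2.resize(np.hstack([a,b]),(800,257)))
E
```

```text
ft_force: [-1.6, 0.9, 3.7]
clock: 10.6
ee_pos: [0.5795, -0.0001, 0.0307]
tool_rot: [[-0.982, 0.189, -0.0], [0.189, 0.982, 0.0], [0.0, 0.0, -1.0]]
ft_force: [0.8, -0.6, -0.4]
width: 1.001
grip_force: 0.0
clock: 11.4
ee_pos: [0.7658, -0.068, 0.1472]
t 11.4 pos [765.8 -68.  147.2] yaw 44.58 j6 34.9 shift [178.9 -84.7  46.7] az 0.968 w 0.999 grip 0.0 F [-0.2 -0.3 -1.2] tips 0.022
```

View pics/b.png

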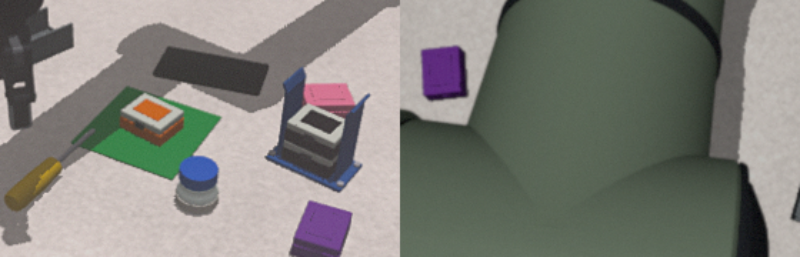

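The scene view shows the case flat and free on the mat, with its label at about (294,257) full-frame. The arm hides the top view, so I'll measure from the scene view.

Run:
```python
from h import *
s=load("scene1")
def lab(lo,hi,box,z):
    u0,u1,v0,v1=box;f=cv2.resize(s["frame"][v0:v1,u0:u1],None,fx=4,fy=4,interpolation=cv2.INTER_CUBIC)
    m=cv2.inRange(cv2.cvtColor(f,cv2.COLOR_RGB2HSV),lo,hi)
    k=max(cv2.findContours(m,cv2.RETR_EXTERNAL,cv2.CHAIN_APPROX_NONE)[0],key=cv2.contourArea)
    P=onz(s,(k.reshape(-1,2)+.5)/4-.5+[u0,v0],z);print([np.round(q,1) for q in cv2.minAreaRect((P[:,:2]*1000).astype(np.float32))])
lab((5,120,100),(20,255,255),(325,375,240,272),.031)
lab((0,0,0),(180,255,100),(447,482,255,275),.062)
```

```text
[array([ 5.808e+02, -3.000e-01]), array([39.6, 27.4]), np.float64(78.5)]
[array([547. , 200.1]), array([39.5, 28.2]), np.float64(79.2)]
```

```bash
python3 -m inch '[{"x":45,"y":-21,"z":0,"ax":0,"ay":0,"az":0.15},{"x":90,"y":-42,"z":0,"ax":0,"ay":0,"az":0.3},{"x":135,"y":-63,"z":0,"ax":0,"ay":0,"az":0.45},{"x":170,"y":-80,"z":0,"ax":0,"ay":0,"az":0.6},{"x":179,"y":-85,"z":0,"ax":0,"ay":0,"az":0.75},{"x":179,"y":-85,"z":10,"ax":0,"ay":0,"az":0.88},{"x":179,"y":-85,"z":30,"ax":0,"ay":0,"az":0.968},{"x":179,"y":-85,"z":50,"ax":0,"ay":0,"az":0.968},{"x":179,"y":-85,"z":60,"ax":0,"ay":0,"az":0.968},{"x":179,"y":-85,"z":60,"ax":0,"ay":0,"az":0.968},{"x":179,"y":-85,"z":60,"ax":0,"ay":0,"az":0.968}]' | tail -1; python3 go.py 580.3 -0.2 35 -11
```

```text
grip_force: 0.0
t 12.6 pos [573.6   2.1  91.6] yaw -10.69 j6 93.5 shift [-1.   6.9 56.6] az 0.005 w 1.001 grip 0.0 F [-0.1  0.8 -1.2] tips 0.022
```

```bash
python3 -m inch '[{"x":-1,"y":7,"z":8,"ax":0,"ay":0,"az":0.005},{"x":-1,"y":7,"z":22,"ax":0,"ay":0,"az":0.005},{"x":-1,"y":7,"z":36,"ax":0,"ay":0,"az":0.005},{"x":-1,"y":7,"z":48,"ax":0,"ay":0,"az":0.005},{"x":-1,"y":7,"z":56,"ax":0,"ay":0,"az":0.005},{"x":-1,"y":7,"z":61,"ax":0,"ay":0,"az":0.005},{"x":-1,"y":7,"z":64,"ax":0,"ay":0,"az":0.005},{"x":-1,"y":7,"z":64,"ax":0,"ay":0,"az":0.005},{"x":-1,"y":7,"z":64,"ax":0,"ay":0,"az":0.005}]' | tail -1; python3 go.py 580.3 -0.2 26 -11
```

```text
grip_force: 0.0
t 13.5 pos [ 5.81e+02 -4.00e-01  2.71e+01] yaw -11.0 j6 93.7 shift [ 0.1 -0.7  1.1] az -0.0 w 0.999 grip 0.0 F [-0.2  0.1  0.6] tips 0.022
```

```bash
python3 -m inch '[{"x":0,"y":-0.7,"z":0,"ax":0,"ay":0,"az":0},{"x":0,"y":-0.7,"z":0,"ax":0,"ay":0,"az":0},{"x":0,"y":-0.7,"z":0,"ax":0,"ay":0,"az":0},{"x":0,"y":-0.7,"z":0,"ax":0,"ay":0,"az":0},{"x":0,"y":-0.7,"z":0,"ax":0,"ay":0,"az":0},{"x":0,"y":-0.7,"z":0,"ax":0,"ay":0,"az":0},{"x":0,"y":-0.7,"z":0,"ax":0,"ay":0,"az":0},{"x":0,"y":-0.7,"z":0,"ax":0,"ay":0,"az":0},{"x":0,"y":-0.7,"z":0,"ax":0,"ay":0,"az":0},{"x":0,"y":-0.7,"z":0,"ax":0,"ay":0,"az":0}]' -0.3 25|tail -3; python3 go.py 580.3 -0.2 127 -11
```

```text
ft_force: [0.1, -0.7, 5.1]
width: 0.58
grip_force: 28.4
t 14.5 pos [ 5.803e+02 -3.000e-01  2.720e+01] yaw -11.0 j6 93.7 shift [  0.1   0.  -99.8] az 0.0 w 0.58 grip 28.4 F [ 0.1 -0.7  5.1] tips 0.022
```

```bash
python3 -m inch '[{"x":0,"y":0,"z":-3,"ax":0,"ay":0,"az":0},{"x":0,"y":0,"z":-10,"ax":0,"ay":0,"az":0},{"x":0,"y":0,"z":-22,"ax":0,"ay":0,"az":0},{"x":0,"y":0,"z":-38,"ax":0,"ay":0,"az":0},{"x":0,"y":0,"z":-56,"ax":0,"ay":0,"az":0},{"x":0,"y":0,"z":-74,"ax":0,"ay":0,"az":0},{"x":0,"y":0,"z":-92,"ax":0,"ay":0,"az":0},{"x":0,"y":0,"z":-108,"ax":0,"ay":0,"az":0},{"x":0,"y":0,"z":-118,"ax":0,"ay":0,"az":0},{"x":0,"y":0,"z":-123,"ax":0,"ay":0,"az":0},{"x":0,"y":0,"z":-123,"ax":0,"ay":0,"az":0},{"x":0,"y":0,"z":-123,"ax":0,"ay":0,"az":0}]' |tail -2; python3 go.py 546.5 200.1 150 -11
```

```text
width: 0.579
grip_force: 27.5
t 15.7 pos [ 5.795e+02 -2.000e-01  1.492e+02] yaw -11.0 j6 93.7 shift [190.4 -70.6  -0.8] az -0.0 w 0.579 grip 27.5 F [ 0.5  0.4 -2.4] tips 0.022
```

```bash
python3 -m inch '[{"x":3,"y":-1,"z":0,"ax":0,"ay":0,"az":0},{"x":10,"y":-4,"z":0,"ax":0,"ay":0,"az":0},{"x":22,"y":-8,"z":0,"ax":0,"ay":0,"az":0},{"x":38,"y":-14,"z":0,"ax":0,"ay":0,"az":0},{"x":56,"y":-21,"z":0,"ax":0,"ay":0,"az":0},{"x":74,"y":-28,"z":0,"ax":0,"ay":0,"az":0},{"x":92,"y":-34,"z":0,"ax":0,"ay":0,"az":0},{"x":110,"y":-41,"z":0,"ax":0,"ay":0,"az":0},{"x":128,"y":-48,"z":0,"ax":0,"ay":0,"az":0},{"x":146,"y":-54,"z":0,"ax":0,"ay":0,"az":0},{"x":162,"y":-60,"z":0,"ax":0,"ay":0,"az":0},{"x":175,"y":-65,"z":0,"ax":0,"ay":0,"az":0},{"x":184,"y":-69,"z":0,"ax":0,"ay":0,"az":0},{"x":189,"y":-70.5,"z":0,"ax":0,"ay":0,"az":0},{"x":190.5,"y":-70.5,"z":0,"ax":0,"ay":0,"az":0},{"x":190.5,"y":-70.5,"z":0,"ax":0,"ay":0,"az":0},{"x":190.5,"y":-70.5,"z":0,"ax":0,"ay":0,"az":0}]' |tail -2; python3 go.py 546.5 200.1 90 -11
python3 - <<'E'
from bench import camera
import cv2,numpy as np,pickle
c=camera("scene");pickle.dump(c,open("scene2.pkl","wb"))
cv2.imwrite("pics/c.png",cv2.resize(c["frame"][190:320,390:540,::-1],(690,598),interpolation=cv2.INTER_CUBIC))
E
```

```text
width: 0.578
grip_force: 27.5
t 17.4 pos [547.3 199.6 149.7] yaw -11.05 j6 113.8 shift [ 0.4 -0.9 59.7] az -0.001 w 0.578 grip 27.5 F [-1.  -0.4 -3. ] tips 0.022
```

View pics/c.png

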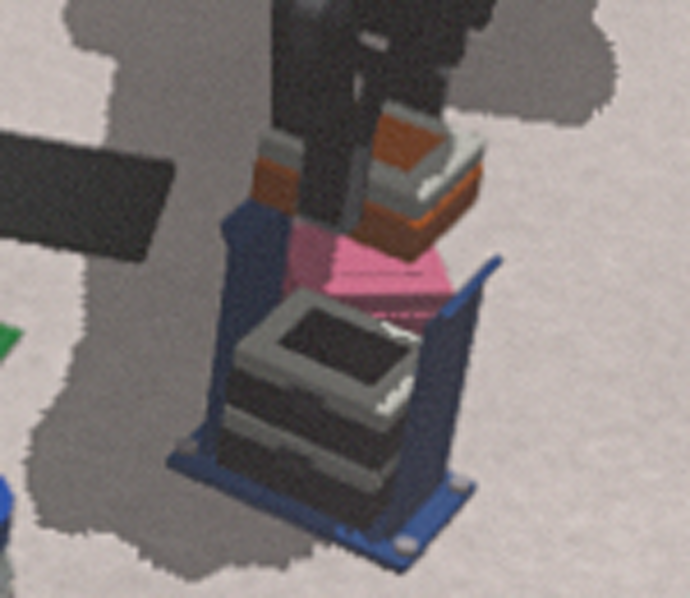

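Run:
```python
from h import *
s=load("scene2")
f=lambda p,z:print((onz(s,np.array(p)/4.6+[390,190],z)*1000).round(1))
f([412,262],.1255)   # orange bottom near corner
f([484,150],.1495) # orange lid right corner (lid rim)
f([381,425],.056)
u=np.array([np.cos(np.radians(79)),np.sin(np.radians(79))]);n=np.array([u[1],-u[0]])
print([ (np.array(c)+32*u+25*n).round(1) for c in((547.3,199.6),(546.5,200.1))])
```

```text
[[577.  225.8 125.5]]
[[535.7 235.5 149.5]]
[[577.3 225.4  56. ]]
[array([577.9, 226.2]), array([577.1, 226.7])]
```

The case hangs flat over the column. Its lower near corner at (412,262) in the crop agrees with the column's corner at (381,425) to within 1 mm. Lowering.

```bash
python3 -m inch '[{"x":0.4,"y":-0.9,"z":2,"ax":0,"ay":0,"az":0},{"x":0.4,"y":-0.9,"z":8,"ax":0,"ay":0,"az":0},{"x":0.4,"y":-0.9,"z":16,"ax":0,"ay":0,"az":0},{"x":0.4,"y":-0.9,"z":24,"ax":0,"ay":0,"az":0},{"x":0.4,"y":-0.9,"z":32,"ax":0,"ay":0,"az":0},{"x":0.4,"y":-0.9,"z":40,"ax":0,"ay":0,"az":0},{"x":0.4,"y":-0.9,"z":47,"ax":0,"ay":0,"az":0},{"x":0.4,"y":-0.9,"z":53,"ax":0,"ay":0,"az":0},{"x":0.4,"y":-0.9,"z":57,"ax":0,"ay":0,"az":0},{"x":0.4,"y":-0.9,"z":59,"ax":0,"ay":0,"az":0},{"x":0.4,"y":-0.9,"z":60,"ax":0,"ay":0,"az":0},{"x":0.4,"y":-0.9,"z":60.5,"ax":0,"ay":0,"az":0},{"x":0.4,"y":-0.9,"z":60.5,"ax":0,"ay":0,"az":0},{"x":0.4,"y":-0.9,"z":60.5,"ax":0,"ay":0,"az":0}]' |tail -2; python3 go.py 546.5 200.1 86.2 -11
```

```text
width: 0.579
grip_force: 27.5
t 18.85 pos [546.5 200.8  89.5] yaw -11.0 j6 113.9 shift [-0.7  0.1  3.3] az -0.0 w 0.579 grip 27.5 F [ 0.5  0.2 -3.1] tips 0.022
```

```bash
python3 -m inch '[{"x":-0.6,"y":0,"z":0.5,"ax":0,"ay":0,"az":0},{"x":-0.6,"y":0,"z":1,"ax":0,"ay":0,"az":0},{"x":-0.6,"y":0,"z":1.5,"ax":0,"ay":0,"az":0},{"x":-0.6,"y":0,"z":2,"ax":0,"ay":0,"az":0},{"x":-0.6,"y":0,"z":2.3,"ax":0,"ay":0,"az":0},{"x":-0.6,"y":0,"z":2.3,"ax":0,"ay":0,"az":0}]' |tail -1;python3 go.py 546.5 200.1 86.2 -11;  for i in 1 2 3; do python3 -m inch '[{"x":0,"y":0,"z":0.3,"ax":0,"ay":0,"az":0},{"x":0,"y":0,"z":0.3,"ax":0,"ay":0,"az":0}]' | grep -E "ee_pos|ft_f"; done
```

```text
grip_force: 27.5
t 19.45 pos [546.2 200.1  86.9] yaw -11.0 j6 113.9 shift [0.  0.3 0.7] az -0.0 w 0.582 grip 27.5 F [ 0.3 -0.6 -3.2] tips 0.022
ee_pos: [0.5462, 0.2001, 0.0867]
ft_force: [0.2, 0.8, -2.8]
ee_pos: [0.5462, 0.2001, 0.0863]
ft_force: [-0.7, -0.8, -2.4]
ee_pos: [0.5462, 0.2001, 0.0862]
ft_force: [0.0, -0.0, -0.9]
```

```bash
python3 -m inch '[{"x":0,"y":0,"z":0.2,"ax":0,"ay":0,"az":0},{"x":0,"y":0,"z":0.2,"ax":0,"ay":0,"az":0},{"x":0,"y":0,"z":0.2,"ax":0,"ay":0,"az":0}]' | grep -E "ee_pos|ft_f"; python3 -m inch '[{"x":0,"y":0,"z":0,"ax":0,"ay":0,"az":0},{"x":0,"y":0,"z":0,"ax":0,"ay":0,"az":0},{"x":0,"y":0,"z":0,"ax":0,"ay":0,"az":0},{"x":0,"y":0,"z":0,"ax":0,"ay":0,"az":0},{"x":0,"y":0,"z":0,"ax":0,"ay":0,"az":0},{"x":0,"y":0,"z":0,"ax":0,"ay":0,"az":0},{"x":0,"y":0,"z":0,"ax":0,"ay":0,"az":0}]' 0.9|tail -2;  python3 -m inch '[{"x":0,"y":0,"z":-5,"ax":0,"ay":0,"az":0},{"x":0,"y":0,"z":-15,"ax":0,"ay":0,"az":0},{"x":0,"y":0,"z":-30,"ax":0,"ay":0,"az":0},{"x":0,"y":0,"z":-50,"ax":0,"ay":0,"az":0},{"x":0,"y":0,"z":-75,"ax":0,"ay":0,"az":0},{"x":0,"y":0,"z":-105,"ax":0,"ay":0,"az":0},{"x":0,"y":0,"z":-135,"ax":0,"ay":0,"az":0},{"x":0,"y":0,"z":-160,"ax":0,"ay":0,"az":0},{"x":0,"y":0,"z":-170,"ax":0,"ay":0,"az":0},{"x":0,"y":0,"z":-170,"ax":0,"ay":0,"az":0}]' | head -2
python3 - <<'E'
from h import *
from bench import camera
c=camera("scene");cv2.imwrite("pics/d.png",cv2.resize(c["frame"][190:320,390:540,::-1],(690,598),interpolation=cv2.INTER_CUBIC))
def lab(lo,hi,box,z):
    u0,u1,v0,v1=box;f=cv2.resize(c["frame"][v0:v1,u0:u1],None,fx=4,fy=4,interpolation=cv2.INTER_CUBIC)
    m=cv2.inRange(cv2.cvtColor(f,cv2.COLOR_RGB2HSV),lo,hi)
    k=max(cv2.findContours(m,cv2.RETR_EXTERNAL,cv2.CHAIN_APPROX_NONE)[0],key=cv2.contourArea)
    P=onz(c,(k.reshape(-1,2)+.5)/4-.5+[u0,v0],z);print([np.round(q,1) for q in cv2.minAreaRect((P[:,:2]*1000).astype(np.float32))])
lab((5,100,60),(20,255,255),(440,490,225,262),.09)
E
```

```text
ee_pos: [0.5463, 0.2002, 0.0862]
ft_force: [-2.9, 0.2, 3.2]
width: 0.947
grip_force: 0.0
clock: 22.05
ee_pos: [0.5472, 0.2004, 0.2579]
[array([548. , 200.3]), array([39.8, 28.5]), np.float64(78.5)]
```

View pics/d.png

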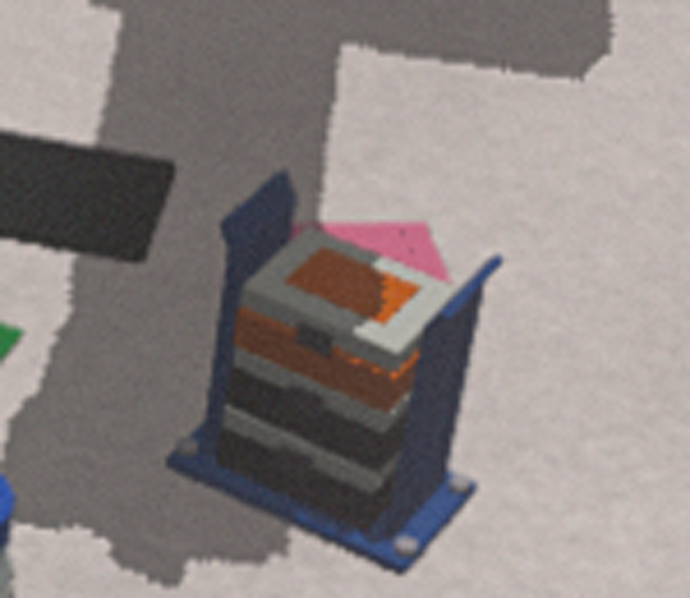

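The orange case sits square and flat on the column, with its label at about (355,285) in the crop. Its centre measures (548,200.3) mm against (547,200.1) for the black case from the same camera, and the gripper is clear. Handing in.

```bash
python3 -c "
from bench import ctrl
print(ctrl.finish_job())"
```

```text
the job is handed in; nothing more can be done
None
```

The orange case was set down and let go on the mat, regripped by its long sides, and placed on the black column about 1 mm off centre and square by the camera; the job is handed in, with no verdict shown.

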